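# Knock the axle pin home in the cart wheel

## Task

The larger of the two cart wheels on the bench still has its axle pin standing up out of the hub. Pick up the rubber mallet by its handle and, holding it, strike that pin briskly straight down with the mallet's face until the pin's head is fully home on the hub; leave the smaller wheel's pin as it is. Then stand the mallet back on the bench on its striking face and let go.

Things in the scene. Friction and masses are not known exactly. Their poses are not given: they have to be found in the camera images.
- mallet: Rubber mallet, 0.45 kg, stood on its striking face: upright black head 64 mm across, 78 mm tall, wooden handle sticking out level. Origin: centre of the striking face (underside); z up the head's axis. Handle runs along -x from 25 to 170 mm off the axis, 22 mm wide by 28 tall, centre line 46 mm above the face; grip it about 65 mm off the axis. Centre of mass 19 mm off the axis.
- big_pin_top (a point): Centre of the top of the steel pin in the hub of the LARGER wheel (200 mm, black tyre, lying flat, bolted on a plank: cannot move). Pin head 28 mm across, 9 mm thick, on a 14 mm shank. Hub face 75 mm above the bench, so the pin's top is 84 mm up when fully home, up to 106 mm at the start. Tyre top 60 mm up.
- big_pin (a joint): How far the larger wheel's pin is driven down, m: 0 to 0.006 at the start, 0.022 fully home (head on the hub face). Tight fit: needs about 8 N to move and stays where it is left. A mallet coming down at 0.1 m/s or more is a brisk blow; several may be used.
- small_pin_top (a point): Centre of the top of the like pin in the SMALLER wheel (124 mm, same make, also lying flat and bolted down, hub face 75 mm above the bench). It too stands up out of its hub and must be left as it is.
Not all that is in view belongs to the job. Leave any green or yellow look-alike of the mallet alone.

How it is judged (in metres and radians):
On the way, in this order (a step that is already met when the one before it is completed fails the run):
1. the mallet, held by the fingers, is raised with its face over the larger wheel's pin, at least 10 mm clear above it and within 30 mm sideways (contact force between the fingers and mallet above 2 N and z of mallet in the frame of big_pin_top above 0.01 m and horizontal distance between mallet and big_pin_top below 0.03 m).
2. the larger wheel's pin is struck: it moves down at more than 0.04 m/s under the face of the held mallet (face centre within 30 mm of the pin's top) (velocity of joint big_pin above 0.04 m/s and contact force between mallet and big_pin above 1 N and contact force between the fingers and mallet above 2 N and distance between mallet and big_pin_top below 0.03 m).
At the end, for the whole second after the job is handed in: The larger wheel's pin is home to within 3 mm; the mallet stands still on the bench on its striking face (within about 10 degrees of upright, face within 12 mm of the bench), let go; the smaller wheel's pin is within 4 mm of where it was (value of joint big_pin above 0.019 m and height (world z) of mallet below 0.012 m and angle between mallet's own z axis and vertical below 0.17 rad and linear speed of mallet below 0.03 m/s and distance of small_pin_top from where it was at the start of the episode below 0.004 m); the robot touches nothing.
It fails at once if the smaller wheel's pin is driven down by more than 4 mm (distance of small_pin_top from where it was at the start of the episode above 0.004 m).
It fails at once if the robot itself, rather than the mallet, pushes the larger wheel's pin (contact force between any of the fingers, the arm and big_pin above 2 N).
It also fails if it takes over 45 s, if anything falls off the work surface, if the arm or the gripper's body presses on something with over 40 N, if the wrist force passes 120 N, or if a joint passes its speed limit or range.

## Robot

A 6-joint arm with a two-finger parallel gripper is mounted at the origin on the work surface. World frame = base frame: x ahead of the robot, y to its left, z up, the work surface at z = 0. Lengths are in mm, angles in rad, forces in N, time in s.
With the tool pointing down it reaches from about 400 to 925 mm from the base axis. Payload 12.5 kg.
Tool frame: the origin (TCP) lies at the very end of the fingers, on their centre line; the grasp point (between the pads) lies ctrl.grip_depth behind it (ctrl.grip_depth is the distance from the TCP to the grasp point, in mm); z points along the fingers, y is the direction in which the jaws open and shut (so a half turn about z gives the same grasp; the last joint's range is limited). The gripper opens to 95 mm and grips with 3 to 60 N. Pads are 20 mm wide; open, the fingers measure 119 mm over their backs; the gripper's body (75 mm by 180 mm) begins 59 mm behind the grasp point.
Start: joints at [1.012, 0.491, 1.559, -0, 1.092, -0.106], TCP at [273.415, 562.042, 214.661] pointing down, gripper open.
Joint ranges: [-3.1, 3.1], [-0.84, 2.19], [0.05, 2.79], [-1.13, 4.28], [0.06, 2.93], [-2.69, 2.69]. Speed limits (rad/s): [2.22, 2.22, 2.79, 3.14, 3.14, 3.14].

## Interface

Orientations are given as a 3x3 rotation matrix whose columns are the frame's x, y, z axes.
In Python, from rig import ctrl gives the robot as it stands.
- The arm moves only by the tool play_rows, never from a script. Its argument "targets" is text: rows parted by semicolons, each of 5 numbers parted by spaces: the opening, from -1 (shut) to 1 (fully open), so that 0 is half open, then the shift along the tool's x, y, z in units of 25 mm (1.0 is 25 mm), then the turn about the tool's z in degrees. A call has exactly 10 rows; each row is the pose to reach, as a shift and turn from the pose commanded when the call began, along the tool's axes at that moment; what a row does not reach only later rows make up. A row lasts 1/10 s, in which the tool goes at most 50 mm and 8.59 degrees, less where a joint would pass 70% of its speed; a pose out of reach is approached as far as the arm can. A call with a gripper value outside its range is refused whole. The fingers move at their own pace and stop on an object; the grip force is fixed at half the most. Time passes only in rows, so rows that repeat a pose let the fingers close, or fill a call up. It gives the time, the measured TCP pose, the force and the opening at its end, in the units of the state.
- ctrl.state(): the state, without advancing time (a new reading comes with each control period).
- ctrl.snapshot(name): name is "scene" or "side" or "wrist"; returns a dict with "img" (480x640x3 uint8, red, green, blue), "z_map" (480x640 float32, mm along the optical axis (not along the pixel's ray), 0 where there is no reading), "fx", "fy", "cx", "cy" (pixels), "R" (3x3) and "t" (3): a world point X has camera coordinates R X + t; the wrist camera has in their place "mount" (4x4, takes a point from camera to tool coordinates, whose origin is the TCP and whose axes are the flange's). Camera axes: x right, y down, z forward; pixel columns grow to the right and rows downward; lengths in mm; the calibration is good to about 2 mm. A picture is of the moment at which its call begins: read the wrist's pose just before it.
- ctrl.finish_job(): hands the job in, once; it reports no verdict.
The state is a dict: "clock": time; "q": joint angles; "joint_vel": joint speeds; "tau": joint torques, N m; "eef_pos": TCP position; "tcp_rot": TCP orientation; "ft_force": force on the tool from outside, world axes, zero at the start; "ft_torque": the same for the moment, N m; "grip_width": finger opening in mm.
Only numpy, scipy, OpenCV 4.12 (cv2) and the standard library are available. Lean on these libraries where they do the work, as an engineer would, in place of code of your own. Each camera call takes 0.05 s, during which the arm holds its last target.

## Working session

There is one attempt and no reset: what is moved stays moved. The work goes in short steps, Python scripts to look and compute and a tool call to move; the robot and the scene stay as the last step left them, time stands still between calls to the robot, and variables do not carry over. Pictures are saved under pics/ and viewed, and the job is handed in when it is done.

Besides the shell and the picture viewer there is one more tool, called as a command line: name --argument value ..., lists and objects as JSON in quotes. play_rows: Moves the arm, as the interface text tells. Its arguments: {"type":"object","properties":{"targets":{"type":"string"}},"required":["targets"]}

```bash
mkdir -p pics; python3 - <<'E'
from rig import ctrl
import cv2,numpy as np
s=ctrl.state();print({k:np.round(v,3).tolist() for k,v in s.items()},ctrl.grip_depth)
for n in ("scene","side","wrist"):
    d=ctrl.snapshot(n);np.savez(f"{n}0.npz",**d);cv2.imwrite(f"pics/{n}0.png",d["img"][:,:,::-1])
    print(n,{k:np.round(v,3).tolist() for k,v in d.items() if k not in("img","z_map")})
E
```

```text
{'clock': 0.0, 'q': [1.012, 0.492, 1.559, -0.0, 1.092, -0.106], 'joint_vel': [0.001, -0.001, -0.0, -0.001, 0.001, 0.001], 'tau': [0.0, -61.261, -25.817, 0.069, 0.048, -0.0], 'eef_pos': [273.249, 561.824, 214.061], 'tcp_rot': [[-0.899, 0.437, -0.001], [0.437, 0.899, -0.001], [0.0, -0.001, -1.0]], 'ft_force': [-0.165, -0.383, 0.407], 'ft_torque': [-0.054, -0.003, 0.034], 'grip_width': 95.086} 18.8
scene {'fx': 470.693, 'fy': 470.693, 'cx': 312.646, 'cy': 239.194, 'R': [[0.652, 0.758, 0.011], [0.395, -0.328, -0.858], [-0.647, 0.564, -0.514]], 't': [-353.573, -47.185, 1535.871]}
side {'fx': 539.262, 'fy': 539.262, 'cx': 324.293, 'cy': 244.658, 'R': [[0.745, -0.667, -0.017], [-0.502, -0.544, -0.672], [0.439, 0.509, -0.74]], 't': [-291.372, 353.935, 1251.618]}
wrist {'fx': 384.537, 'fy': 384.537, 'cx': 319.159, 'cy': 244.861, 'mount': [[0.001, -0.966, -0.258, 71.796], [1.0, 0.0, 0.002, 1.191], [-0.001, -0.258, 0.966, -169.967], [0.0, 0.0, 0.0, 1.0]]}
```

View pics/scene0.png

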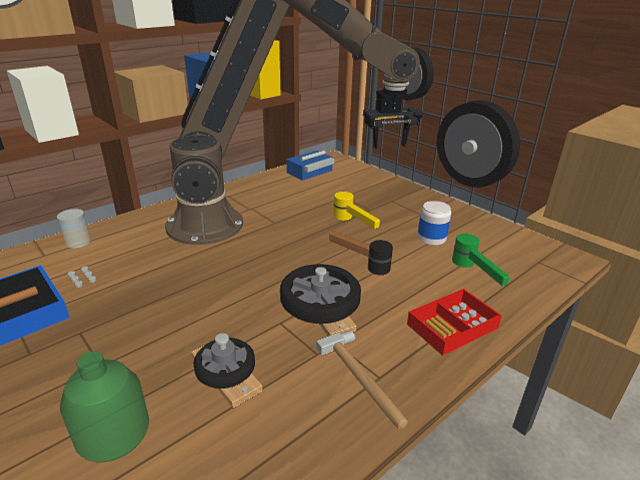

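View pics/side0.png

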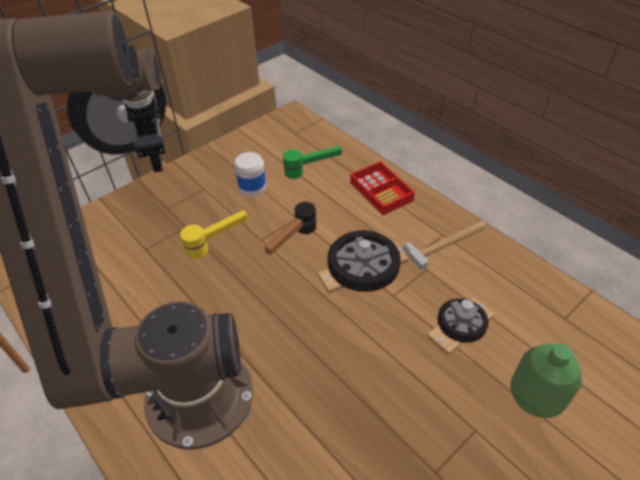

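View pics/wrist0.png

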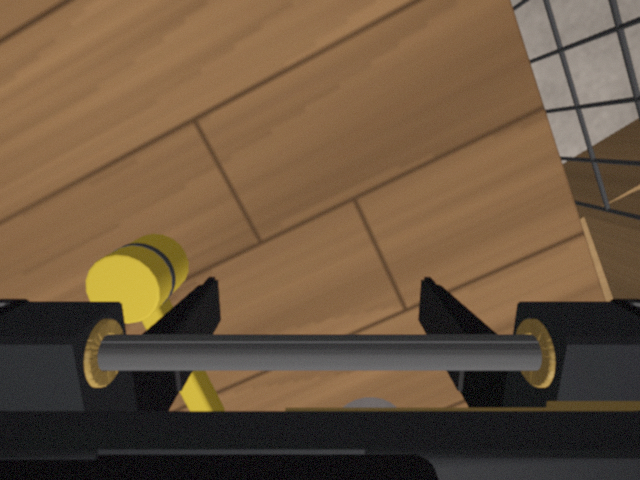

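The scene view shows the black mallet's head at about (380,257) with its handle ending near (331,238). The big wheel's pin top is at (321,271) and the small one's at (222,339). In the side view the head is at (305,217), the handle end at (268,245) and the big pin at (364,244). Next I'll measure these from the depth maps.

```bash
cat > h.py <<'E'
import numpy as np,cv2
def load(n):
    d=dict(np.load(n+".npz"));return d
def world(d):
    v,u=np.mgrid[0:480,0:640];z=d["z_map"]
    c=np.stack([(u-d["cx"])/d["fx"]*z,(v-d["cy"])/d["fy"]*z,z],-1)
    return (c-d["t"])@d["R"]
def px(d,p):
    c=d["R"]@np.array(p)+d["t"];return d["fx"]*c[0]/c[2]+d["cx"],d["fy"]*c[1]/c[2]+d["cy"]
def plane(d,u,v,h):
    r=d["R"].T@np.array([(u-d["cx"])/d["fx"],(v-d["cy"])/d["fy"],1]);o=-d["R"].T@d["t"]
    return o+r*(h-o[2])/r[2]
E
python3 - <<'E'
from h import *
roi={"scene":dict(head=(365,236,396,278),handle=(326,228,372,260),bigpin=(306,262,336,284),smallpin=(212,330,232,350)),
"side":dict(head=(292,200,320,235),handle=(260,215,302,255),bigpin=(350,232,380,256),smallpin=(455,296,480,316))}
for n in roi:
    d=load(n+"0");W=world(d);I=d["img"].astype(int)
    for k,(a,b,c,e) in roi[n].items():
        P=W[b:e,a:c].reshape(-1,3);C=I[b:e,a:c].reshape(-1,3);mx=C.max(1);sat=mx-C.min(1)
        if k=="head": m=(mx<70)&(P[:,2]>8)
        elif k=="handle": m=(P[:,2]>25)&(sat>40)
        else: m=(P[:,2]>80)
        Q=P[m];print(n,k,len(Q),"z95",np.percentile(Q[:,2],[5,50,95,99]).round(1))
        if k=="head":
            T=Q[Q[:,2]>72];print("  top mean",T.mean(0).round(1),"min/max",T.min(0).round(1),T.max(0).round(1))
        elif k=="handle":
            T=Q[Q[:,2]>54]; print("  top",len(T),T.mean(0).round(1))
            mu=Q[:,:2].mean(0);w,v=np.linalg.eigh(np.cov((Q[:,:2]-mu).T));a=v[:,1];t=(Q[:,:2]-mu)@a;print("  axis",mu.round(1),a.round(3),"ends",(mu+a*t.min()).round(1),(mu+a*t.max()).round(1), "len",np.ptp(t).round(1))
        else:
            zt=np.percentile(Q[:,2],95);T=Q[Q[:,2]>zt-5];print("  top",len(T),np.median(T,0).round(1),(T.min(0)/2+T.max(0)/2).round(1),np.ptp(T,axis=0).round(1))
    im=cv2.resize(d["img"][:,:,::-1][180:380,200:440] if n=="scene" else d["img"][:,:,::-1][180:360,250:490],None,fx=3.3,fy=3,interpolation=cv2.INTER_CUBIC);cv2.imwrite(f"pics/{n}_z.png",im)
E
```

```text
scene head 678 z95 [13.9 60.7 80.2 81.3]
  top mean [548.2 236.2  83.4] min/max [ 509.6 -613.    72.2] [1242.7  278.6  752.4]
scene handle 473 z95 [ 36.3  54.6  62.4 257.3]
  top 243 [458.2 207.4  73.7]
  axis [451.3 213.1] [-0.728  0.686] ends [1282.7 -570.6] [404.4 257.2] len 1206.9
scene bigpin 107 z95 [ 83.4 105.3 108.6 752.4]
  top 68 [553.3  12.6 106.4] [ 891.3 -292.4  428.1] [702.7 641.3 648.7]
scene smallpin 158 z95 [ 82.  101.  103.7 105.1]
  top 115 [ 597.6 -288.4  101.6] [ 911.8 -443.7  425.5] [661.8 338.5 653.7]
side head 464 z95 [16.2 73.7 81.8 84.7]
  top mean [526.4 232.8  91.7] min/max [-154.  -639.3   72.3] [ 566.2  276.8 1159.5]
side handle 502 z95 [  38.4   58.    63.7 1159.5]
  top 328 [425.2 206.3  86.8]
  axis [428.8 210.9] [0.606 0.795] ends [-195.1 -608. ] [483.2 282.4] len 1119.3
side bigpin 93 z95 [  84.1  105.3  109.6 1159.5]
  top 55 [547.4  15.  106.7] [ 204.7 -304.8  632. ] [ 717.3  669.  1054.9]
side smallpin 108 z95 [  89.3  101.5  105.9 1159.5]
  top 63 [ 595.3 -286.3  102.8] [ 227.5 -456.8  630.2] [ 763.   365.  1058.6]
```

View pics/scene_z.png

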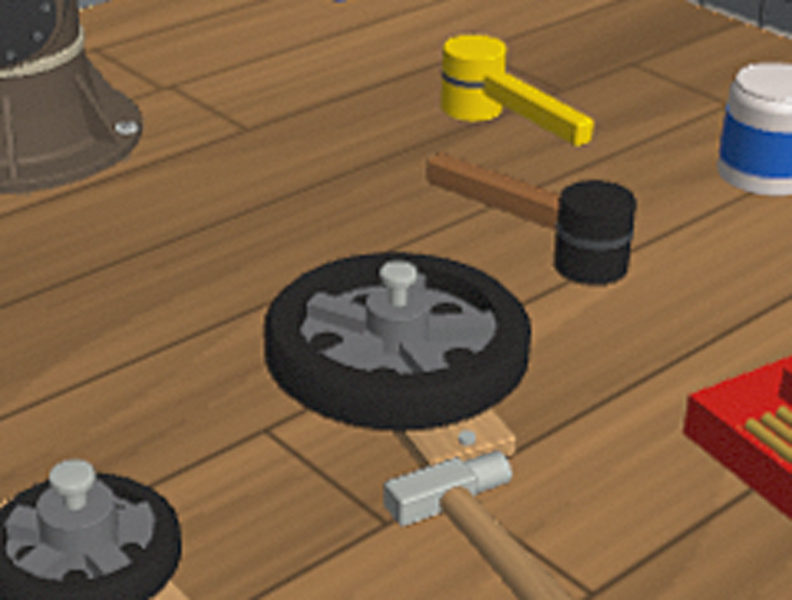

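The zoom shows the mallet with its handle clear on all sides. The pin stands up at (398,280) in the crop. Some pixels have no depth (z = 0), so I'll filter those out.

```bash
python3 - <<'E'
from h import *
roi={"scene":dict(head=(365,236,396,278),handle=(326,228,372,260),bigpin=(306,262,336,284),smallpin=(212,330,232,350)),
"side":dict(head=(292,200,320,235),handle=(260,215,302,255),bigpin=(350,232,380,256),smallpin=(455,296,480,316))}
for n in roi:
    d=load(n+"0");W=world(d);I=d["img"].astype(int)
    for k,(a,b,c,e) in roi[n].items():
        P=W[b:e,a:c].reshape(-1,3);C=I[b:e,a:c].reshape(-1,3);mx=C.max(1);sat=mx-C.min(1)
        ok=(d["z_map"][b:e,a:c].ravel()>0)&(P[:,2]<120)
        vv,uu=np.mgrid[b:e,a:c];uu=uu.ravel();vv=vv.ravel()
        if k=="head":
            T=P[ok&(mx<70)&(P[:,2]>73)];lo=np.percentile(T,3,0);hi=np.percentile(T,97,0)
            print(n,k,len(T),"mean",T.mean(0).round(1),"mid",((lo+hi)/2).round(1),"ext",(hi-lo).round(1)); h=None
            cc=cv2.minEnclosingCircle(T[(T[:,:2]>lo[:2]-2).all(1)&(T[:,:2]<hi[:2]+2).all(1),:2].astype(np.float32));print("  circ",cc)
        elif k=="handle":
            Q=P[ok&(P[:,2]>56)&(P[:,2]<66)&(sat>35)]
            vx,vy,x,y=cv2.fitLine(Q[:,:2].astype(np.float32),cv2.DIST_HUBER,0,.01,.01).ravel();t=(Q[:,:2]-[x,y])@[vx,vy]
            print(n,k,len(Q),"c",x,y,"dir",vx,vy,"t",t.min(),t.max(),"z",np.median(Q[:,2]))
        else:
            zt=np.percentile(P[ok&(P[:,2]>85),2],90);m=ok&(P[:,2]>zt-7);Q=P[m];print(n,k,len(Q),Q.mean(0).round(1),np.ptp(Q,axis=0).round(1),"ztop",zt.round(1),"px",uu[m].mean(),vv[m].mean(), "ray@",plane(d,uu[m].mean(),vv[m].mean(),zt-3).round(1))
E
```

```text
scene head 249 mean [542.2 243.1  78.3] mid [541.8 244.7  77.3] ext [54.9 55.5  7.5]
  circ ((539.5523681640625, 245.90975952148438), 32.895626068115234)
scene handle 213 c 444.28406 223.9759 dir 0.9850434 0.17230648 t -70.9715719551636 65.3638341177367 z 59.99166410097828
scene bigpin 73 [552.8  13.5 105.5] [29.  28.   9.5] ztop 107.2 px 320.24657534246575 271.0 ray@ [551.4  14.8 104.2]
scene smallpin 122 [ 598.3 -288.6  101.4] [29.4 26.1  8.5] ztop 103.4 px 221.36885245901638 338.5327868852459 ray@ [ 597.3 -288.1  100.4]
side head 234 mean [535.1 243.7  78.5] mid [534.8 243.3  78.8] ext [50.9 52.5  9.5]
  circ ((537.6241455078125, 242.39877319335938), 31.68238067626953)
side handle 291 c 438.36298 227.48532 dir 0.9792773 0.2025238 t -68.42978800877358 73.57015165118399 z 60.42036920846646
side bigpin 69 [550.2  15.9 106.1] [27.7 25.9  9.2] ztop 108.4 px 364.5072463768116 243.7391304347826 ray@ [550.5  16.3 105.4]
side smallpin 87 [ 595.5 -287.3  101.7] [27.3 27.7 10.7] ztop 104.2 px 467.17241379310343 304.2528735632184 ray@ [ 595.8 -287.1  101.2]
```

Both views agree on these values:

| Quantity | Measured |
|---|---|
| Head centre | about (538.5, 244), radius about 32, top at 78 |
| Handle direction | mallet x about (0.983, 0.184), which matches the line from the head centre to the handle |
| Big pin | about (551, 15), top at 105 |
| Small pin | (597, -288) |

The grip point is therefore (474.6, 232). I'll travel there above everything with the jaws half open.

play_rows --targets "0 -1 -0.6 0 -4; 0 -2.6 -1.7 0.2 -8; 0 -4.2 -2.7 0.5 -12; 0 -5.8 -3.7 0.8 -17; 0 -7.4 -4.7 1.2 -22; 0 -9 -5.8 1.6 -27; 0 -10.6 -6.8 2 -32; 0 -12 -7.7 2.4 -36.6; 0 -13 -8.34 2.6 -36.6; 0 -13 -8.34 2.6 -36.6"

```text
clock: 1.15
eef_pos: [475.8, 229.6, 148.8]
tcp_rot: [[-0.983, -0.181, -0.001], [-0.181, 0.983, -0.001], [0.001, -0.0, -1.0]]
ft_force: [-0.4, -0.3, -0.9]
grip_width: 47.5
```

```bash
cat > st.py <<'E'
from rig import ctrl
import numpy as np,sys
np.set_printoptions(suppress=True)
s=ctrl.state();p=s["eef_pos"];R=s["tcp_rot"]
print(s["clock"],"q",np.round(s["q"],3),"p",np.round(p,1),"F",np.round(s["ft_force"],1),np.round(s["ft_torque"],2),"w",round(float(s["grip_width"]),1));print(np.round(R,3))
if len(sys.argv)>3:
    t=np.array([float(a) for a in sys.argv[1:4]]);print("units",(R.T@(t-p)/25).round(2))
E
python3 st.py 474.6 232 27.2
```

```text
1.15 q [ 0.325  0.437  1.869 -0.     0.837 -1.428] p [475.8 229.6 148.8] F [-0.4 -0.3 -0.9] [0.06 0.01 0.  ] w 47.5
[[-0.983 -0.181 -0.001]
 [-0.181  0.983 -0.001]
 [ 0.001 -0.    -1.   ]]
units [0.02 0.1  4.86]
```

```bash
python3 - <<'E'
from rig import ctrl
import cv2
d=ctrl.snapshot("wrist");cv2.imwrite("pics/w1.png",d["img"][:,:,::-1])
d=ctrl.snapshot("scene");cv2.imwrite("pics/s1.png",cv2.resize(d["img"][180:330,250:450,::-1],None,fx=4,fy=4))
E
```

```text
(no output)
```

View pics/w1.png

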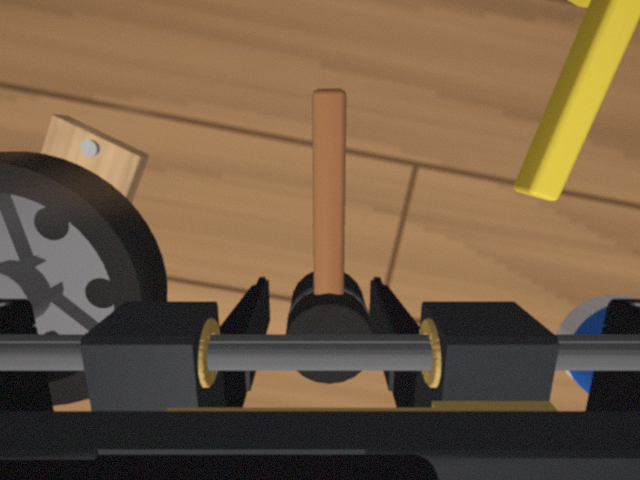

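View pics/s1.png

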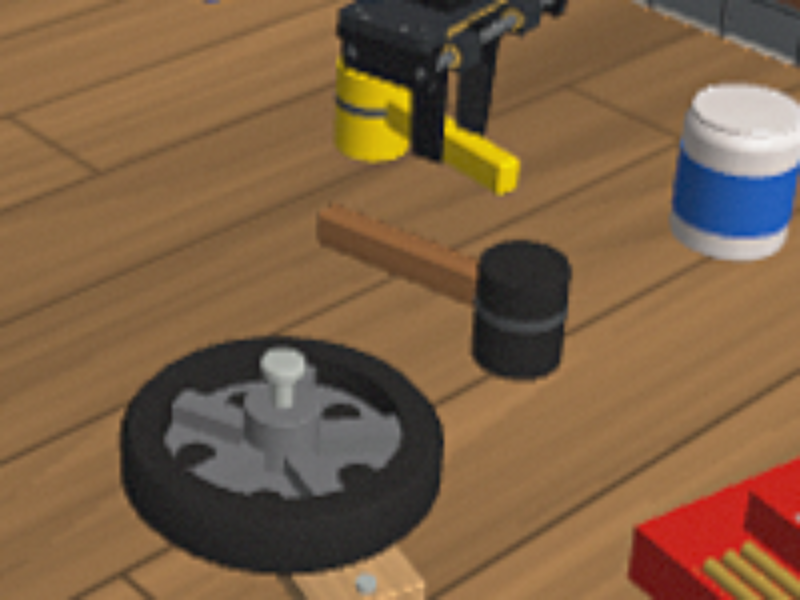

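The wrist view shows the handle at columns 313–346, parallel to the fingers' x axis and nearly centred between the jaws at about column 320. The remaining offset is +0.1 in tool y. Now I'll descend and grip, slightly nearer the head.

play_rows --targets "0 -0.1 0.1 1 0; 0 -0.15 0.1 2.2 0; 0 -0.15 0.1 3.4 0; 0 -0.15 0.1 4.3 0; 0 -0.15 0.1 4.85 0; 0 -0.15 0.1 4.85 0; -0.5 -0.15 0.1 4.85 0; -1 -0.15 0.1 4.85 0; -1 -0.15 0.1 4.85 0; -1 -0.15 0.1 4.85 0"

```text
clock: 2.25
eef_pos: [477.9, 235.7, 29.1]
tcp_rot: [[-0.983, -0.185, 0.001], [-0.185, 0.983, 0.001], [-0.001, 0.0, -1.0]]
ft_force: [-0.2, 1.0, 2.2]
grip_width: 21.9
```

```bash
python3 st.py 478 232 27
```

```text
2.25 q [ 0.334  0.629  1.949  0.     0.563 -1.423] p [477.9 235.7  29.1] F [-0.2  1.   2.2] [ 0.17 -0.14 -0.12] w 21.9
[[-0.983 -0.185  0.001]
 [-0.185  0.983  0.001]
 [-0.001  0.    -1.   ]]
units [ 0.02 -0.15  0.08]
```

It's gripped at 21.9 mm, against a 22 mm handle. Next I'll lift it.

play_rows --targets "-1 0 0 -0.2 0; -1 0 0 -0.6 0; -1 0 0 -1.2 0; -1 0 0 -2 0; -1 0 0 -3 0; -1 0 0 -4 0; -1 0 0 -5 0; -1 0 0 -5.6 0; -1 0 0 -6 0; -1 0 0 -6 0"

```text
clock: 3.25
eef_pos: [477.9, 235.6, 179.7]
tcp_rot: [[-0.983, -0.185, 0.002], [-0.185, 0.983, 0.001], [-0.002, 0.0, -1.0]]
ft_force: [-0.3, -0.0, -3.9]
grip_width: 22.0
```

```bash
python3 st.py; python3 - <<'E'
from rig import ctrl
import cv2,numpy as np
for n in("scene","side"):
    d=ctrl.snapshot(n);np.savez(f"{n}2.npz",**d)
    I=d["img"][:,:,::-1];cr=I[150:320,250:450] if n=="scene" else I[130:290,230:430]
    cv2.imwrite(f"pics/{n}2.png",cv2.resize(cr,None,fx=3.5,fy=3.5,interpolation=cv2.INTER_CUBIC))
E
```

```text
3.25 q [ 0.334  0.401  1.827  0.     0.911 -1.423] p [477.9 235.6 179.7] F [-0.3 -0.  -3.9] [-0.02  0.18 -0.  ] w 22.0
[[-0.983 -0.185  0.002]
 [-0.185  0.983  0.001]
 [-0.002  0.    -1.   ]]
```

View pics/scene2.png

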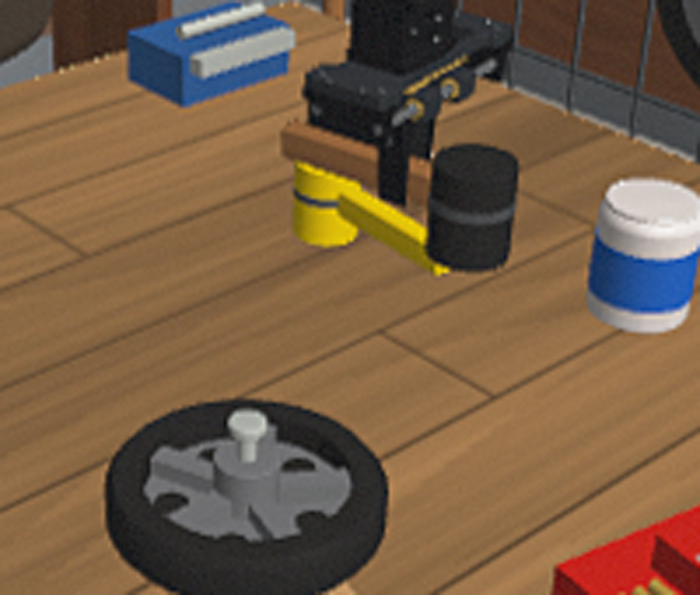

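View pics/side2.png

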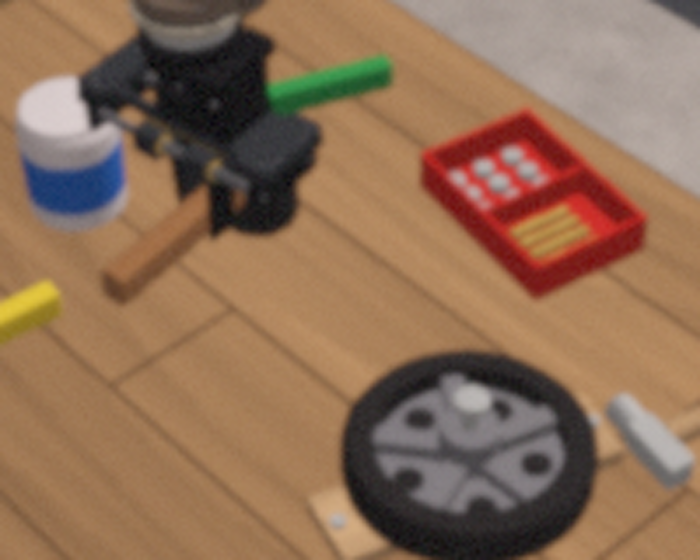

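The mallet is held and the head looks upright. I'll measure its held pose relative to the TCP.

```bash
cat > meas.py <<'E'
from h import *
import sys
def meas(tag,tcp,xd):
    # scene view: dark head pixels near expected place; top surface plane + circle
    d=load("scene"+tag);W=world(d);I=d["img"].astype(int)
    xd=np.array(xd)/np.hypot(*xd);yd=np.array([-xd[1],xd[0]])
    L=W-np.array(tcp);lx=L[...,0]*xd[0]+L[...,1]*xd[1];ly=L[...,0]*yd[0]+L[...,1]*yd[1];lz=L[...,2]
    dark=(I.max(2)<75)&(d["z_map"]>0)
    m=dark&(lx>22)&(lx<105)&(abs(ly)<45)&(lz>-45)&(lz<65)
    P=np.stack([lx[m],ly[m],lz[m]],1);T=P[P[:,2]>np.percentile(P[:,2],97)-9]
    T=T[T[:,2]>np.median(T[:,2])-4]
    A=np.c_[T[:,:2]-T[:,:2].mean(0),np.ones(len(T))];c=np.linalg.lstsq(A,T[:,2],rcond=None)[0]
    cc,r=cv2.minEnclosingCircle(T[:,:2].astype(np.float32))
    print("n",len(P),len(T),"slope lx,ly deg",np.degrees(np.arctan(c[:2])).round(1),"top z rel tcp",c[2].round(1),"circle",np.round(cc,1),round(r,1),"bottom z",np.percentile(P[:,2],2).round(1))
    w=d["img"];h=(w.max(2).astype(int)-w.min(2)>35)&(lx<-12)&(lx>-115)&(abs(ly)<25)&(lz>0)&(lz<60)&(d["z_map"]>0)
    for a in range(-110,-20,20):
        k=h&(lx>a)&(lx<a+20)
        if k.sum()>5: print("  handle lx",a+10,"ly",np.median(ly[k]).round(1),"z98",np.percentile(lz[k],98).round(1),"z2",np.percentile(lz[k],3).round(1))
if __name__=="__main__":
    a=[float(x) for x in sys.argv[2:]];meas(sys.argv[1],a[:3],a[3:5])
E
python3 meas.py 2 477.9 235.6 179.7 .983 .185
```

```text
n 801 228 slope lx,ly deg [-0.5  1.4] top z rel tcp 49.3 circle [62.1 -2.9] 32.2 bottom z -22.7
  handle lx -100 ly -10.8 z98 33.5 z2 7.1
  handle lx -80 ly -10.9 z98 32.8 z2 7.1
  handle lx -60 ly -11.1 z98 33.0 z2 5.9
  handle lx -40 ly -11.3 z98 33.5 z2 6.0
  handle lx -20 ly -11.2 z98 33.5 z2 7.6
```

The mallet is level within about 1°. The face sits 28.5 mm below the TCP and its centre is 62 mm ahead along the mallet's x. I'll carry it over the pin with the pin 10 mm toward the handle from the face centre, so TCP target (500, 5).

play_rows --targets "-1 0.05 -0.4 0 0; -1 0.1 -1.2 0 0; -1 0.25 -2.4 0 0; -1 0.4 -3.8 0 0; -1 0.5 -5.2 0 0; -1 0.6 -6.6 0 0; -1 0.7 -7.8 0 0; -1 0.8 -8.7 0 0; -1 0.84 -9.2 0 0; -1 0.84 -9.2 0 0"

```text
clock: 4.35
eef_pos: [499.4, 4.2, 177.8]
tcp_rot: [[-0.983, -0.183, -0.001], [-0.183, 0.983, 0.0], [0.001, 0.0, -1.0]]
ft_force: [-0.3, 1.5, -3.9]
grip_width: 21.7
```

```bash
python3 st.py 499.9 5.4 130; python3 - <<'E'
from rig import ctrl
import cv2,numpy as np
for n in("scene","side"):
    d=ctrl.snapshot(n);np.savez(f"{n}3.npz",**d)
    I=d["img"][:,:,::-1];cr=I[180:340,230:430] if n=="scene" else I[160:310,260:460]
    cv2.imwrite(f"pics/{n}3.png",cv2.resize(cr,None,fx=3.5,fy=3.5,interpolation=cv2.INTER_CUBIC))
E
python3 meas.py 3 499.9 5.4 179.7 .983 .185
```

```text
4.35 q [-0.124  0.361  1.904 -0.     0.878 -1.879] p [499.4   4.2 177.8] F [-0.3  1.5 -3.9] [0.12 0.23 0.03] w 21.7
[[-0.983 -0.183 -0.001]
 [-0.183  0.983  0.   ]
 [ 0.001  0.    -1.   ]]
units [-0.03  0.04  1.91]
n 1025 335 slope lx,ly deg [-1.   0.7] top z rel tcp 47.0 circle [62.1 -2.7] 32.8 bottom z -25.7
  handle lx -100 ly -12.6 z98 25.6 z2 4.8
  handle lx -80 ly -12.4 z98 23.1 z2 2.7
  handle lx -60 ly -12.9 z98 23.9 z2 5.1
  handle lx -40 ly -12.5 z98 23.7 z2 4.1
  handle lx -20 ly -12.3 z98 26.8 z2 4.1
```

View pics/scene3.png

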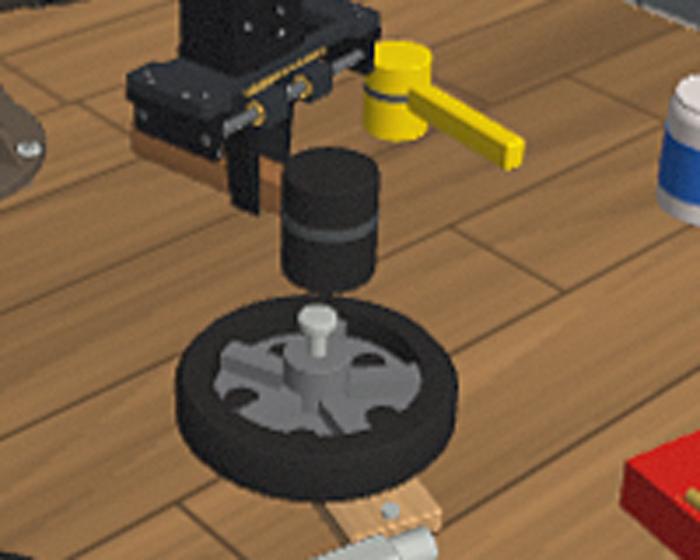

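View pics/side3.png

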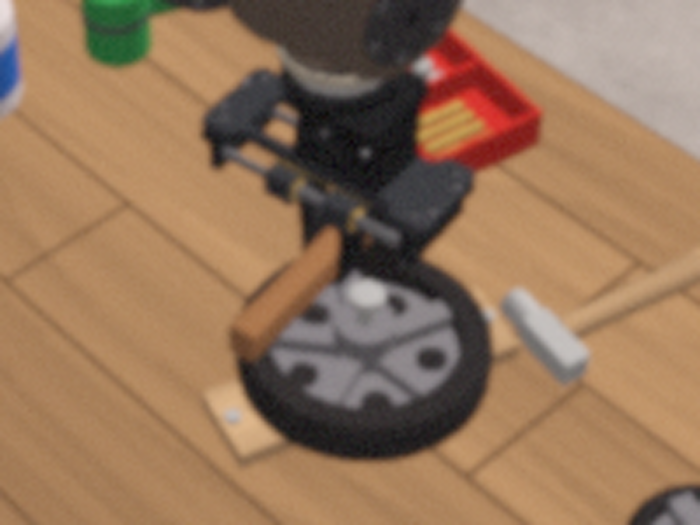

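Both views show the head above the pin, with the face about 44 mm clear of it and upright. Now a brisk stroke, ending about 2 mm above home, then back up.

play_rows --targets "-1 0 0 0 0; -1 0 0 0.2 0; -1 0 0 0.8 0; -1 0 0 1.8 0; -1 0 0 2.55 0; -1 0 0 2.55 0; -1 0 0 2 0; -1 0 0 1 0; -1 0 0 0.4 0; -1 0 0 0.4 0"

```text
clock: 5.45
eef_pos: [500.3, 5.9, 170.5]
tcp_rot: [[-0.983, -0.186, 0.004], [-0.186, 0.983, -0.0], [-0.003, -0.001, -1.0]]
ft_force: [1.3, -0.5, -4.7]
grip_width: 21.8
```

```bash
python3 st.py 499.9 5.4 112.5; python3 - <<'E'
from rig import ctrl
import cv2,numpy as np
for n in("scene","side"):
    d=ctrl.snapshot(n);np.savez(f"{n}4.npz",**d)
    I=d["img"][:,:,::-1];cr=I[180:340,230:430] if n=="scene" else I[160:310,260:460]
    cv2.imwrite(f"pics/{n}4.png",cv2.resize(cr,None,fx=3.5,fy=3.5,interpolation=cv2.INTER_CUBIC))
from h import *
for n,(a,b,c,e) in dict(scene=(306,262,336,290),side=(350,232,380,256)).items():
    d=load(n+"4");P=world(d)[b:e,a:c];C=d["img"][b:e,a:c].astype(int)
    m=(d["z_map"][b:e,a:c]>0)&(C.min(2)>140)&(P[...,2]<115)&(P[...,2]>70);print(n,m.sum(),np.percentile(P[m],[50,85,95],axis=0).round(1))
E
python3 meas.py 4 499.4 4.2 168 .983 .185
```

```text
5.45 q [-0.12   0.37   1.913  0.     0.854 -1.878] p [500.3   5.9 170.5] F [ 1.3 -0.5 -4.7] [0.03 0.2  0.04] w 21.8
[[-0.983 -0.186  0.004]
 [-0.186  0.983 -0.   ]
 [-0.003 -0.001 -1.   ]]
units [ 0.03 -0.02  2.32]
scene 66 [[553.4  14.7  83.9]
 [561.8  22.2  86.1]
 [563.7  24.9  86.8]]
side 88 [[552.4  17.1  82.8]
 [563.3  29.3  86.1]
 [570.   34.1  88.1]]
n 1026 332 slope lx,ly deg [0.5 1.1] top z rel tcp 53.4 circle [63.   0.8] 33.1 bottom z -19.8
  handle lx -100 ly -10.3 z98 29.7 z2 7.7
  handle lx -80 ly -9.9 z98 26.7 z2 7.2
  handle lx -60 ly -9.7 z98 27.8 z2 7.6
  handle lx -40 ly -9.6 z98 27.5 z2 6.7
  handle lx -20 ly -9.5 z98 31.7 z2 10.6
```

View pics/scene4.png

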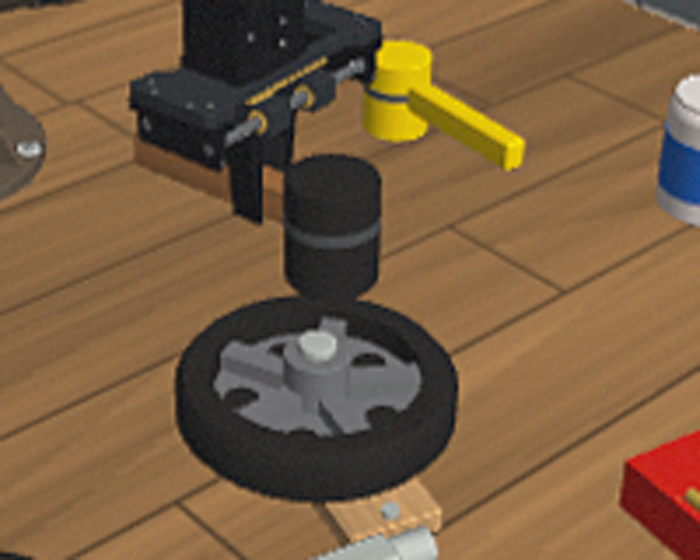

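The picture shows the pin's head sitting on the hub at (318,345), with its top measured at 84–86 mm (it was about 106). I'll give one gentler follow-up blow, 1–2 mm deeper, to make sure it's seated.

play_rows --targets "-1 0 0 0.3 0; -1 0 0 0.9 0; -1 0 0 1.5 0; -1 0 0 2 0; -1 0 0 2.4 0; -1 0 0 2.42 0; -1 0 0 2 0; -1 0 0 1.2 0; -1 0 0 0.3 0; -1 0 0 0 0"

```text
clock: 6.55
eef_pos: [500.3, 5.6, 170.2]
tcp_rot: [[-0.983, -0.185, 0.003], [-0.185, 0.983, -0.0], [-0.003, -0.001, -1.0]]
ft_force: [0.1, -0.2, -4.5]
grip_width: 22.0
```

```bash
python3 st.py; python3 - <<'E'
from rig import ctrl
import cv2,numpy as np
for n in("scene","side"):
    d=ctrl.snapshot(n);np.savez(f"{n}5.npz",**d)
    I=d["img"][:,:,::-1];cr=I[180:340,230:430] if n=="scene" else I[160:310,260:460]
    cv2.imwrite(f"pics/{n}5.png",cv2.resize(cr,None,fx=3.5,fy=3.5,interpolation=cv2.INTER_CUBIC))
from h import *
for t in "045":
  for n,(a,b,c,e) in dict(scene=(306,262,336,290),side=(350,232,380,256)).items():
    d=load(n+t);P=world(d)[b:e,a:c];C=d["img"][b:e,a:c].astype(int)
    v,u=np.mgrid[b:e,a:c]
    m=(d["z_map"][b:e,a:c]>0)&(C.min(2)>140)&(P[...,2]<115)&(P[...,2]>70)&(np.hypot(P[...,0]-551,P[...,1]-15)<13);print(t,n,m.sum(),np.percentile(P[m][:,2],[50,80,95],axis=0).round(1),"centroid",u[m].mean().round(1),v[m].mean().round(1))
  print("expected px centre, z home 82",px(load("scene0"),(551,15,82)),"at start",px(load("scene0"),(551,15,104)))
E
python3 meas.py 5 500.3 5.9 170.5 .983 .185
```

```text
6.55 q [-0.121  0.371  1.913  0.     0.855 -1.878] p [500.3   5.6 170.2] F [ 0.1 -0.2 -4.5] [ 0.04  0.19 -0.01] w 22.0
[[-0.983 -0.185  0.003]
 [-0.185  0.983 -0.   ]
 [-0.003 -0.001 -1.   ]]
0 scene 76 [105.6 107.  107.6] centroid 320.8 272.7
0 side 49 [106.2 107.6 109.3] centroid 364.9 243.5
expected px centre, z home 82 (np.float64(320.02310564700196), np.float64(278.4080833327602)) at start (np.float64(320.19334371547035), np.float64(270.9685983303665))
4 scene 58 [84.1 85.7 86.8] centroid 320.4 277.9
4 side 57 [84.1 86.3 88.3] centroid 364.6 249.5
expected px centre, z home 82 (np.float64(320.02310564700196), np.float64(278.4080833327602)) at start (np.float64(320.19334371547035), np.float64(270.9685983303665))
5 scene 57 [84.4 85.1 86.3] centroid 320.6 278.1
5 side 56 [84.2 87.1 88.9] centroid 364.8 249.6
expected px centre, z home 82 (np.float64(320.02310564700196), np.float64(278.4080833327602)) at start (np.float64(320.19334371547035), np.float64(270.9685983303665))
n 998 308 slope lx,ly deg [3.2 1.2] top z rel tcp 57.8 circle [56.8 -4.1] 32.0 bottom z -12.4
  handle lx -100 ly -11.4 z98 22.7 z2 1.8
  handle lx -80 ly -11.6 z98 24.1 z2 1.2
  handle lx -60 ly -11.8 z98 24.4 z2 2.4
  handle lx -40 ly -11.8 z98 24.6 z2 4.3
  handle lx -20 ly -11.9 z98 28.1 z2 5.9
```

View pics/scene5.png

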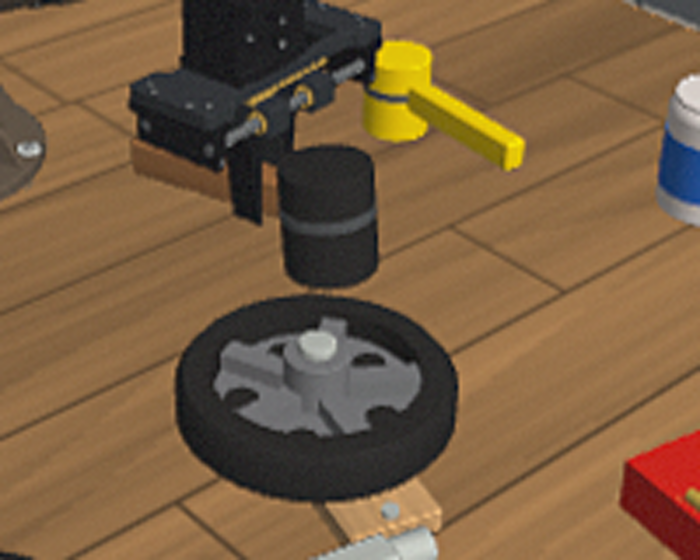

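The pin reads 84.2–84.4 mm in both views, unchanged by the second blow, so it is home. The blow on the seated pin tipped the mallet about 4° nose-up in the grip. I'll carry it back to its original free spot.

play_rows --targets "-1 -0.05 0.4 -0.2 0; -1 -0.1 1.2 -0.3 0; -1 -0.25 2.4 -0.3 0; -1 -0.4 3.8 -0.3 0; -1 -0.5 5.2 -0.3 0; -1 -0.6 6.6 -0.3 0; -1 -0.7 7.8 -0.3 0; -1 -0.8 8.7 -0.1 0; -1 -0.84 9.2 0.1 0; -1 -0.84 9.2 0.1 0"

```text
clock: 7.65
eef_pos: [476.7, 236.7, 164.5]
tcp_rot: [[-0.982, -0.187, -0.002], [-0.187, 0.982, -0.001], [0.002, -0.0, -1.0]]
ft_force: [0.0, -0.3, -4.4]
grip_width: 21.7
```

```bash
python3 st.py 478 235.7 31; python3 - <<'E'
from rig import ctrl
import numpy as np
d=ctrl.snapshot("scene");np.savez("scene6.npz",**d)
E
python3 meas.py 6 478 235 168 .983 .185
```

```text
7.65 q [ 0.337  0.422  1.842  0.     0.88  -1.422] p [476.7 236.7 164.5] F [ 0.  -0.3 -4.4] [ 0.03  0.2  -0.04] w 21.7
[[-0.982 -0.187 -0.002]
 [-0.187  0.982 -0.001]
 [ 0.002 -0.    -1.   ]]
units [-0.06 -0.05  5.34]
n 786 227 slope lx,ly deg [3.8 1.5] top z rel tcp 54.3 circle [56.3 -0.3] 33.3 bottom z -16.9
  handle lx -100 ly -9.0 z98 23.1 z2 0.4
  handle lx -80 ly -8.1 z98 24.0 z2 1.1
  handle lx -60 ly -8.4 z98 25.3 z2 1.8
  handle lx -40 ly -9.0 z98 28.1 z2 2.0
  handle lx -20 ly -9.4 z98 29.6 z2 3.5
```

play_rows --targets "-1 0 0 0.4 0; -1 0 0 1.2 0; -1 0 0 2.2 0; -1 0 0 3.2 0; -1 0 0 4.1 0; -1 0 0 4.7 0; -1 0 0 5 0; -1 0 0 5.15 0; -1 0 0 5.25 0; -1 0 0 5.25 0"

```text
clock: 8.7
eef_pos: [477.9, 235.4, 34.9]
tcp_rot: [[-0.983, -0.185, 0.001], [-0.185, 0.983, 0.0], [-0.001, 0.0, -1.0]]
ft_force: [-0.1, -0.1, -4.7]
grip_width: 21.8
```

```bash
python3 st.py 478 235.7 29.5
```

```text
8.7 q [ 0.334  0.619  1.946  0.     0.577 -1.423] p [477.9 235.4  34.9] F [-0.1 -0.1 -4.7] [ 0.06  0.18 -0.  ] w 21.8
[[-0.983 -0.185  0.001]
 [-0.185  0.983  0.   ]
 [-0.001  0.    -1.   ]]
units [-0.01  0.01  0.22]
```

Not in contact yet. I'll go down slowly another 7 mm or so.

play_rows --targets "-1 0 0 0.03 0; -1 0 0 0.06 0; -1 0 0 0.1 0; -1 0 0 0.14 0; -1 0 0 0.18 0; -1 0 0 0.22 0; -1 0 0 0.24 0; -1 0 0 0.26 0; -1 0 0 0.28 0; -1 0 0 0.28 0"

```text
clock: 9.7
eef_pos: [477.7, 235.5, 27.6]
tcp_rot: [[-0.983, -0.185, -0.0], [-0.185, 0.983, 0.0], [0.0, 0.0, -1.0]]
ft_force: [-0.4, -0.7, -4.6]
grip_width: 21.9
```

```bash
python3 st.py
```

```text
9.7 q [ 0.334  0.631  1.949  0.     0.561 -1.423] p [477.7 235.5  27.6] F [-0.4 -0.7 -4.6] [ 0.    0.08 -0.01] w 21.9
[[-0.983 -0.185 -0.   ]
 [-0.185  0.983  0.   ]
 [ 0.     0.    -1.   ]]
```

play_rows --targets "-1 0 0 0.02 0; -1 0 0 0.04 0; -1 0 0 0.06 0; -1 0 0 0.08 0; -1 0 0 0.1 0; -1 0 0 0.12 0; -1 0 0 0.12 0; -1 0 0 0.12 0; -1 0 0 0.12 0; -1 0 0 0.12 0"

```text
clock: 10.7
eef_pos: [477.7, 235.5, 24.7]
tcp_rot: [[-0.983, -0.185, 0.0], [-0.185, 0.983, 0.0], [-0.0, 0.0, -1.0]]
ft_force: [0.9, 0.1, -3.5]
grip_width: 21.9
```

```bash
python3 st.py;python3 - <<'E'
from rig import ctrl
import numpy as np
d=ctrl.snapshot("scene");np.savez("scene7.npz",**d)
E
python3 meas.py 7 477.8 235.5 26 .983 .185
```

```text
10.7 q [ 0.334  0.636  1.951  0.     0.554 -1.423] p [477.7 235.5  24.7] F [ 0.9  0.1 -3.5] [0.1  0.18 0.05] w 21.9
[[-0.983 -0.185  0.   ]
 [-0.185  0.983  0.   ]
 [-0.     0.    -1.   ]]
n 699 227 slope lx,ly deg [3.9 1.4] top z rel tcp 56.7 circle [56.6 -2.7] 32.5 bottom z -13.2
  handle lx -100 ly -9.9 z98 23.3 z2 2.4
  handle lx -80 ly -11.5 z98 24.8 z2 0.5
  handle lx -60 ly -11.2 z98 24.5 z2 1.8
  handle lx -40 ly -10.8 z98 24.3 z2 3.2
  handle lx -20 ly -12.0 z98 27.0 z2 4.4
```

play_rows --targets "-1 0 0 0.02 0; -1 0 0 0.04 0; -1 0 0 0.06 0; -1 0 0 0.08 0; -1 0 0 0.1 0; -1 0 0 0.12 0; -1 0 0 0.12 0; -1 0 0 0.12 0; -1 0 0 0.12 0; -1 0 0 0.12 0"

```text
clock: 11.75
eef_pos: [477.6, 235.6, 23.0]
tcp_rot: [[-0.983, -0.185, 0.001], [-0.185, 0.983, 0.0], [-0.001, 0.0, -1.0]]
ft_force: [-7.1, -1.7, 18.1]
grip_width: 21.9
```

```bash
python3 st.py;python3 - <<'E'
from rig import ctrl
import numpy as np
d=ctrl.snapshot("scene");np.savez("scene8.npz",**d)
E
python3 meas.py 8 477.8 235.5 22 .983 .185
```

```text
11.75 q [ 0.334  0.639  1.952  0.     0.549 -1.423] p [477.6 235.6  23. ] F [-7.1 -1.7 18.1] [-0.36  0.9  -0.11] w 21.9
[[-0.983 -0.185  0.001]
 [-0.185  0.983  0.   ]
 [-0.001  0.    -1.   ]]
n 690 223 slope lx,ly deg [3.9 1.5] top z rel tcp 59.2 circle [56.9 -4.1] 31.8 bottom z -9.6
  handle lx -100 ly -9.9 z98 25.8 z2 2.4
  handle lx -80 ly -11.4 z98 24.6 z2 4.1
  handle lx -60 ly -10.7 z98 27.6 z2 3.0
  handle lx -40 ly -11.6 z98 28.8 z2 5.8
  handle lx -20 ly -11.1 z98 29.1 z2 7.2
```

It's in contact, with +18 N from the heel edge on the bench. I'll ease off 1 mm and open; the mallet should settle the last 4° flat.

play_rows --targets "-1 0 0 -0.03 0; -1 0 0 -0.04 0; -0.7 0 0 -0.04 0; -0.5 0 0 -0.04 0; -0.3 0 0 -0.04 0; 0 0 0 -0.04 0; 0 0 0 -0.04 0; 0 0 0 -0.04 0; 0 0 0 -0.04 0; 0 0 0 -0.04 0"

```text
clock: 12.8
eef_pos: [477.7, 235.5, 22.6]
tcp_rot: [[-0.983, -0.185, 0.0], [-0.185, 0.983, 0.0], [-0.0, 0.0, -1.0]]
ft_force: [0.3, -0.1, -0.4]
grip_width: 47.3
```

```bash
python3 st.py;python3 - <<'E'
from rig import ctrl
import numpy as np,cv2
d=ctrl.snapshot("scene");np.savez("scene9.npz",**d)
cv2.imwrite("pics/s9.png",cv2.resize(d["img"][150:330,250:450,::-1],None,fx=3.3,fy=3.3))
E
python3 meas.py 9 477.8 235.5 22 .983 .185
```

```text
12.8 q [ 0.334  0.64   1.952  0.     0.55  -1.423] p [477.7 235.5  22.6] F [ 0.3 -0.1 -0.4] [ 0.03  0.05 -0.03] w 47.3
[[-0.983 -0.185  0.   ]
 [-0.185  0.983  0.   ]
 [-0.     0.    -1.   ]]
n 703 237 slope lx,ly deg [-0.7  0.7] top z rel tcp 56.5 circle [63.9 -3.6] 32.8 bottom z -14.9
  handle lx -100 ly -9.9 z98 40.0 z2 15.4
  handle lx -80 ly -10.6 z98 39.5 z2 11.4
  handle lx -60 ly -10.1 z98 27.3 z2 10.1
  handle lx -40 ly -9.9 z98 29.4 z2 11.8
  handle lx -20 ly -11.3 z98 27.8 z2 14.5
```

View pics/s9.png

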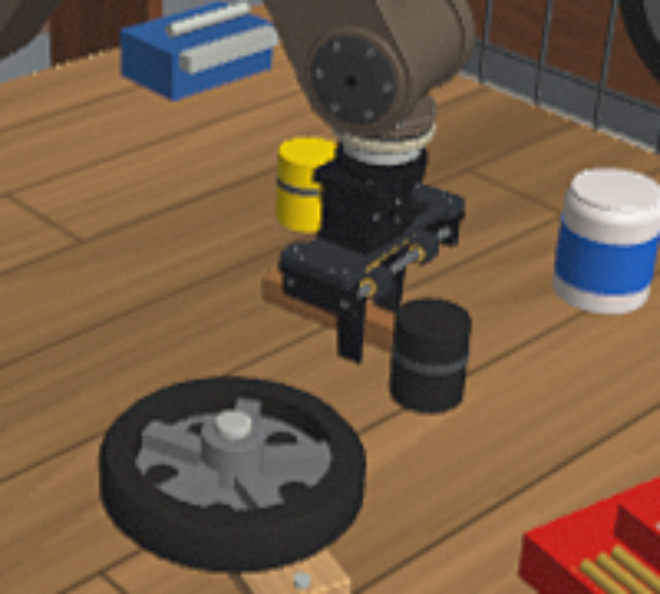

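The mallet now stands flat, with slope below 1° and its top at 78.5 mm. Next I'll withdraw straight up.

play_rows --targets "0 0 0 -0.2 0; 0 0 0 -0.6 0; 0 0 0 -1.4 0; 0 0 0 -2.4 0; 0 0 0 -3.4 0; 0 0 0 -4.4 0; 0 0 0 -5.4 0; 0 0 0 -5.8 0; 0 0 0 -6 0; 0 0 0 -6 0"

```text
clock: 13.85
eef_pos: [477.6, 235.5, 172.7]
tcp_rot: [[-0.983, -0.185, 0.0], [-0.185, 0.983, 0.0], [-0.0, 0.0, -1.0]]
ft_force: [0.2, 0.2, -0.6]
grip_width: 47.5
```

```bash
python3 st.py;python3 - <<'E'
from rig import ctrl
import numpy as np,cv2
from h import *
for n,(a,b,c,e) in dict(scene=(306,262,336,290),side=(350,232,380,256)).items():
    d=ctrl.snapshot(n);np.savez(n+"a.npz",**d);P=world(d)[b:e,a:c];C=d["img"][b:e,a:c].astype(int)
    m=(d["z_map"][b:e,a:c]>0)&(C.min(2)>140)&(P[...,2]<115)&(P[...,2]>70)&(np.hypot(P[...,0]-551,P[...,1]-15)<13);print(n,"big",np.percentile(P[m][:,2],[50,80]).round(1))
    P=world(d);m=(d["z_map"]>0)&(d["img"].min(2)>140)&(np.hypot(P[...,0]-597,P[...,1]+288)<13)&(P[...,2]>80)&(P[...,2]<115);print(n,"small",np.percentile(P[m][:,2],[50,80]).round(1))
    d=load(n+"0");P=world(d);m=(d["z_map"]>0)&(d["img"].min(2)>140)&(np.hypot(P[...,0]-597,P[...,1]+288)<13)&(P[...,2]>80)&(P[...,2]<115);print(n,"small before",np.percentile(P[m][:,2],[50,80]).round(1))
d=load("scenea");cv2.imwrite("pics/sa.png",cv2.resize(d["img"][150:380,190:450,::-1],None,fx=2.6,fy=2.6))
E
python3 meas.py a 477.8 235.5 22 .983 .185
```

```text
13.85 q [ 0.334  0.41   1.834  0.     0.896 -1.423] p [477.6 235.5 172.7] F [ 0.2  0.2 -0.6] [ 0.02  0.02 -0.  ] w 47.5
[[-0.983 -0.185  0.   ]
 [-0.185  0.983  0.   ]
 [-0.     0.    -1.   ]]
scene big [84.1 85.3]
scene small [101.5 102.6]
scene small before [101.5 102.8]
side big [84.1 85.6]
side small [101.5 103.1]
side small before [102.1 103.7]
n 702 239 slope lx,ly deg [-0.3  1.3] top z rel tcp 56.2 circle [65.3 -5. ] 32.5 bottom z -14.6
  handle lx -100 ly -9.4 z98 40.4 z2 15.0
  handle lx -80 ly -9.2 z98 40.0 z2 13.6
  handle lx -60 ly -9.2 z98 40.3 z2 14.6
  handle lx -40 ly -8.5 z98 40.6 z2 12.4
  handle lx -20 ly -9.6 z98 40.6 z2 13.5
```

View pics/sa.png

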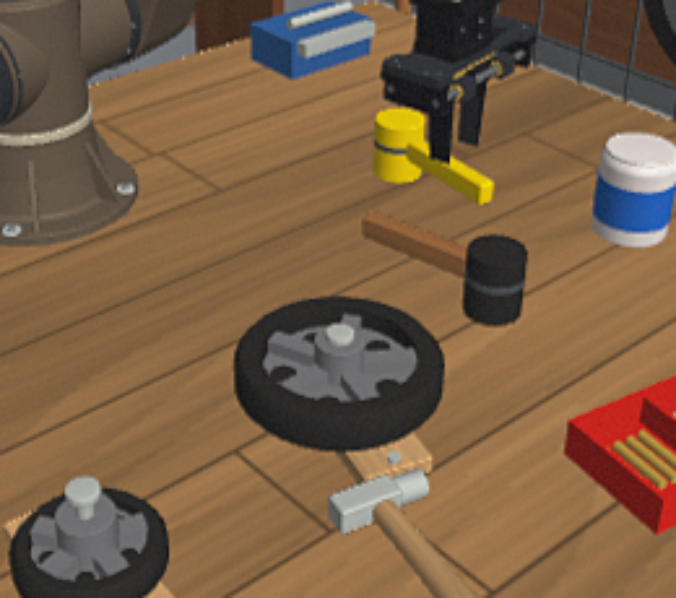

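The picture shows the big pin home at (340,335), the small pin still up at (83,490), the mallet standing at (495,280) and the gripper clear of everything. I'll hand it in.

```bash
python3 -c "
from rig import ctrl
print(ctrl.finish_job())"
```

```text
the job is handed in; nothing more can be done
None
```

The larger wheel's pin is home, the mallet is back standing on its face, and I've handed the job in at about 14 s. No verdict is reported.

- **What I did:** I gripped the mallet by its handle, raised it over the larger wheel's pin and struck it briskly once. I added a gentler follow-up blow to make sure the pin was seated, then set the mallet back on its original spot and let go.
- **Larger pin:** its top reads 84.1 mm in both views (home is 84; it started near 106). The second blow didn't move it.
- **Smaller pin:** unchanged to within 0.6 mm, at 101.5 mm against 101.5 and 102.1 mm before.
- **Mallet:** upright to about 1° with its top at 78 mm, so its face is on the bench. The gripper is clear above it with no load beyond noise.
- **What went less well:**
  - The follow-up blow tipped the mallet about 4° in the grip, so its edge touched the bench first at about 18 N. It settled flat when I released it.
  - I couldn't read the pin's speed during the blow. I judged it brisk from the commanded stroke of about 0.2 m/s and the pin going about 21 mm down with it.

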